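# Unclip the tray of drawer knobs and set it on the fitting board

### The job

First clear the wooden offcut off the plywood fitting board and lay it flat on the bare bench. Then take the tray of loose wooden drawer knobs out of its dock by pressing in its sprung tab as you lift, carry it level without losing a knob, and set it down gently in the middle of the board, lined up with the board, and let go. Leave the other tray, the glue bottle, the tin and the hammer where they are.

Things in the scene. Friction and masses are not known exactly. Their poses are not given: they have to be found in the camera images.
- dock_a: Plywood dock fixed to the bench, holding the knob tray. 164 (x) x 82 (y) x 28 mm high. Origin: centre of its underside, x along its length, z up. The tray stands on its 8 mm base plate; its 10 mm walls rise to 28 mm. The middle of its +y wall is a 40 mm gap bridged by a steel strike bar (top level with the walls); the hook catches under it. At its -x end an upright panel, 8 mm thick (x -90 to -82), rises 95 mm.
- dock_b: A second, identical dock, holding the other tray (steel brackets). Fixed. Same frame and sizes as dock_a.
- tray_a: The tray to move: grey plastic, open-topped, 140 (x) x 60 (y) x 50 mm, with three loose wooden knobs in it; 0.25 to 0.4 kg in all, balanced at its middle. Origin: centre of its underside (8 mm above the bench while docked), x along its length. Walls 3 mm (9 on the +y side), inner floor 24 mm up. The dock hides its lowest 20 mm: grip it 22 to 50 mm above its underside. Latched by its tab (see that).
- tray_a_tab (a joint): Black sprung tab in the middle of the tray's +y long side: 0 = out 7 mm beyond the wall, its hook under the dock's strike bar so the tray cannot lift; 0.007 m = pressed flush; hook free from 0.005. 3 N starts it, 9 N presses it home; springs out when let go. Squeezing the tray across its middle (one finger on tab, one on far wall) takes it from 67 to 60 mm wide, then centred on the origin.
- tray_a_tab_pad (a point): Centre of the outer face of the tab's thumb pad (28 mm wide along the tray's length, 24 mm high, from 24 to 48 mm above the tray's underside), 37 mm from the tray's middle plane along the tray's +y while out.
- tray_b: The other tray, the same in every way but holding three flat steel angle brackets. To be left alone in its dock. Same frame and sizes as tray_a.
- board: The fitting board: bare plywood, 200 (x) x 130 (y) x 12 mm thick, fixed flat on the bench. Origin: centre of its underside, x along its length, z up.
- offcut: Dark hardwood offcut, 90 (x) x 40 (y) x 22 mm, 0.04 to 0.09 kg, lying flat on the board at the start. Origin: centre of its underside, x along its length.
- offcut_mid (a point): Centre of the offcut, 11 mm from its flat faces.
- knob0: Turned wooden drawer knob, 26 mm across its head, 24 mm high, loose in the tray; stands on its 18 mm foot at the start. Origin: centre of its foot.
- knob1: Turned wooden drawer knob, 26 mm across its head, 24 mm high, loose in the tray; stands on its 18 mm foot at the start. Origin: centre of its foot.
- knob2: Turned wooden drawer knob, 26 mm across its head, 24 mm high, loose in the tray; stands on its 18 mm foot at the start. Origin: centre of its foot.
- glue: White glue bottle standing on the bench, 48 mm across, 160 mm high. Origin: centre of its underside. To be left alone.
- tin: Tin standing on the bench, 48 mm across, 100 mm high. Origin: centre of its underside. To be left alone.
- hammer: Hammer lying on the bench beyond the work. Origin: underside of its middle; 260 mm long along its x (-130 to 130), the head at the +x end, 90 mm across (y -48 to 40), 26 mm high. To be left alone.

How it is judged:
By the outcome, as a careful person would: the job done as asked, in the order asked, and still so for the second after the job is handed in, with the robot touching nothing.
It also fails if it takes over 69 s, if anything falls off the work surface, if the arm or the gripper's body presses on something with over 40 N, if the wrist force passes 120 N, or if a joint passes its speed limit or range.

### The arm

A 6-joint arm with a two-finger parallel gripper is mounted at the origin on the work surface. World frame = base frame: x ahead of the robot, y to its left, z up, the work surface at z = 0. Lengths are in mm, angles in rad, forces in N, time in s.
With the tool pointing down it reaches from about 350 to 775 mm from the base axis. Payload 7.3 kg.
Tool frame: the origin (TCP) lies midway between the tips of the shut fingers; the grasp point (between the pads) lies 19 mm behind it; z points along the fingers, y is the line along which they close (so a half turn about z gives the same grasp; the last joint's range is limited). The gripper opens to 92 mm and grips with 3 to 60 N. Pads are 19 mm wide; open, the fingers measure 130 mm over their backs; the gripper's body (75 mm by 190 mm) begins 47 mm behind the grasp point.
Start: joints at [-1.364, 0.342, 1.524, -0, 1.275, -0.146], TCP at [181.425, -492.676, 226.741] pointing down, gripper open.
Joint ranges: [-2.53, 2.53], [-0.77, 2.02], [0.04, 2.7], [-1, 4.14], [0.28, 2.66], [-3.11, 3.11]. Speed limits (rad/s): [2.57, 2.57, 3.14, 3.14, 3.14, 3.14].

### API

Orientations are given as [roll, pitch, yaw] about the fixed x, y, z axes, in that order (R = Rz(yaw) Ry(pitch) Rx(roll)).
In Python, from plant import bot gives the robot as it stands.
- The arm moves only by the tool jog_arm, never from a script. Its arguments are lists of equal length, an entry for each row: "dp": the shift along the tool's x, y, z in m, a list of three; "twist": the turn about the tool's z in degrees. A call has 1 to 10 rows; each row shifts and turns the commanded pose from where the row before left it, along the tool's axes as they then stand; what a row does not reach is not made up. A row lasts 1/8 s, in which the tool goes at most 62.5 mm and 10.7 degrees, less where a joint would pass 70% of its speed; a pose out of reach is approached as far as the arm can. A call is refused whole if a number of a shift passes 0.0625 or a number of a turn 10.7, either way. A call with a gripper value outside its range is refused whole. "jaw" is the finger opening in m, from 0 to 0.0918, set as the call begins (left out, the last holds). The fingers move at their own pace and stop on an object; the grip force is fixed at half the most. Time passes only in rows, so rows that do not move let the fingers close. It gives the time, the measured TCP pose, the force, the opening and the grip force at its end, in the units of the state.
- bot.get_obs(): the state, without advancing time (a new reading comes with each control period).
- bot.capture(name): name is "side" or "top"; returns the picture (384x512x3 uint8, blue, green, red); there is no depth.
- bot.camera_params(name): a dict with "fx", "fy", "cx", "cy" (pixels), "k1" (the pictures are not rectified: a ray, as slopes to the right and down, at radius r is drawn at 1 + k1 r^2 times it, then the intrinsics apply), "R" (3x3) and "t" (3): a world point X has camera coordinates R X + t. Camera axes: x right, y down, z forward; pixel columns grow to the right and rows downward; lengths in mm; the calibration is good to about 2 mm. A picture is of the moment at which its call begins. camera_params takes no time and is no camera call.
- bot.close_job(): hands the job in; it is judged then, once.
Trained networks look in the newest picture that a camera, given by its name, has taken for a name from the list of things; names that differ only in an ending like _2 or _b are one class to them, and where a whole thing is asked for, a point or a joint stands for the part that bears it (a point fixed in the world has none). Each returns a list of dicts, best first, with "confidence" (0 to 1); they miss things now and then, are a little off and sometimes report something else, mostly with a low value. They report only what shows in the picture. A call takes as long as a camera call.
- bot.find_in(camera, label): "bbox" ([centre column, centre row, width, height] in pixels, round what is visible of it).
- bot.masks_of(camera, label): "pixels" (384x512 bool, what is visible of it) and "bbox" ([centre column, centre row, width, height] in pixels, round what is visible of it).
The state is a dict: "time": time; "joint_positions": joint angles; "dq": joint speeds; "tau": joint torques, N m; "tool_pos": TCP position; "tcp_rot": TCP orientation; "contact_force": force on the tool from outside, world axes, zero at the start; "moment": the same for the moment, N m; "grip_width": finger opening in mm; "finger_force": force on a finger pad.
Only numpy, scipy, OpenCV 4.12 (cv2) and the standard library are available. Lean on these libraries where they do the work, as an engineer would, in place of code of your own. Each camera call takes 0.05 s, during which the arm holds its last target. There are 200 camera calls.

## Working session

There is one attempt and no reset: what is moved stays moved. The work goes in short steps, Python scripts to look and compute and a tool call to move; the robot and the scene stay as the last step left them, time stands still between calls to the robot, and variables do not carry over. Pictures are saved under pics/ and viewed, at most 10 in all, crops included, and the job is handed in when it is done.

Besides the shell and the picture viewer there is one more tool, called after ">>>" as name([rows], argument=value, ...), one row to a line, values as JSON. jog_arm: Moves the arm, as the interface text tells. Its arguments: {"type":"object","properties":{"dp":{"type":"array"},"twist":{"type":"array"},"jaw":{"type":"number"}},"required":["dp","twist"]}

```bash
mkdir -p pics; ls; python3 - <<'E'
from plant import bot
import cv2
for n in("top","side"):
    cv2.imwrite(f"pics/{n}0.png",bot.capture(n)); p=bot.camera_params(n); print(n,p)
    for l in ("offcut","board","tray_a","dock_a","tray_a_tab","knob0","tin","glue","hammer"):
        print(l,[(round(d["confidence"],2),[round(float(v)) for v in d["bbox"]]) for d in bot.find_in(n,l)][:4])
print(bot.get_obs())
E
```

```text
pics
top {'fx': 485.18928633112245, 'fy': 485.18928633112245, 'cx': 258.1102965647165, 'cy': 193.56944714117853, 'k1': -0.1809237516646203, 'R': array([[ 0.00820439, -0.99984508,  0.01557242],
       [-0.98246893, -0.01096035, -0.18610395],
       [ 0.1862458 , -0.01377255, -0.98240665]]), 't': array([   1.93696961,  623.9312999 , 1459.22989529])}
offcut [(0.88, [263, 218, 12, 32])]
board [(0.84, [266, 213, 55, 63])]
tray_a [(0.85, [154, 228, 23, 42]), (0.82, [366, 244, 25, 44]), (0.68, [365, 246, 31, 54])]
dock_a [(0.81, [155, 233, 33, 57]), (0.62, [366, 247, 30, 56]), (0.59, [206, 229, 15, 16])]
tray_a_tab [(0.27, [366, 246, 28, 53])]
knob0 [(0.4, [369, 256, 6, 11])]
tin [(0.77, [207, 229, 15, 16])]
glue [(0.75, [312, 230, 22, 15])]
hammer [(0.7, [251, 145, 79, 30]), (0.53, [313, 228, 20, 16]), (0.27, [363, 246, 20, 45])]
side {'fx': 354.2436496619628, 'fy': 354.2436496619628, 'cx': 257.91863164589194, 'cy': 196.82529512237457, 'k1': -0.08236102856121505, 'R': array([[ 0.93682425, -0.34972315,  0.00735093],
       [-0.16837459, -0.46925586, -0.86686154],
       [ 0.30661102,  0.810
[... 504 characters left out ...]
95, 62, 57])]
{'time': 1.0, 'joint_positions': array([-1.36400434e+00,  3.41969459e-01,  1.52411587e+00, -1.61883095e-05,
        1.27540399e+00, -1.45994878e-01]), 'dq': array([-0.00212206, -0.00033902,  0.00044902, -0.00196717, -0.00014778,
       -0.00035005]), 'tau': array([-3.95236551e-03, -4.31155372e+01, -2.44480991e+01,  7.15259789e-02,
        4.83339198e-02,  2.49430190e-05]), 'tool_pos': array([ 181.41574419, -492.66949048,  226.75082094]), 'tcp_rot': array([3.14149267e+00, 3.03551938e-05, 3.52791577e-01]), 'contact_force': array([-0.41250108,  0.60209337,  0.11888785]), 'moment': array([ 0.02348678, -0.0562703 ,  0.06216194]), 'finger_force': 0.0, 'grip_width': 91.91168464601196}
```

View pics/top0.png

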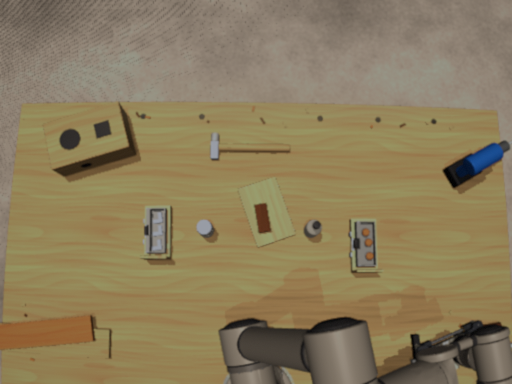

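View pics/side0.png

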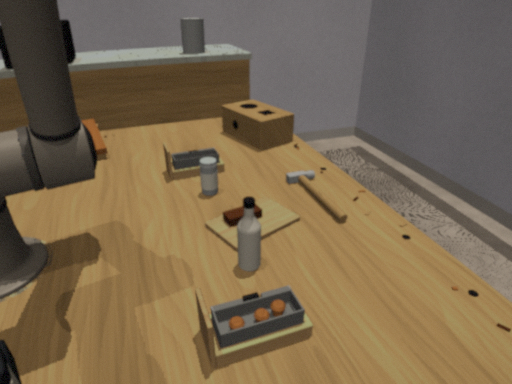

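Top view: knob tray at about (366,245) with its tab on the left (+y) and panel toward the robot; offcut at (263,218) on the tilted board; glue at (312,230) stands between them. The side view agrees, with the knob tray at (257,318).

```bash
cat > h.py <<'E'
import numpy as np, cv2
from scipy.optimize import minimize
from plant import bot
C={n:bot.camera_params(n) for n in("top","side")}
def proj(n,X):
    c=C[n]; q=np.atleast_2d(X)@c["R"].T+c["t"]; s=q[:,:2]/q[:,2:]
    s=s*(1+c["k1"]*(s**2).sum(1,keepdims=True)); return s*[c["fx"],c["fy"]]+[c["cx"],c["cy"]]
def unproj(n,uv,z):
    c=C[n]; d=(np.array(uv,float)-[c["cx"],c["cy"]])/[c["fx"],c["fy"]]; s=d.copy()
    for _ in range(20): s=d/(1+c["k1"]*(s@s))
    r=c["R"].T@np.r_[s,1]; o=-c["R"].T@c["t"]; return o+r*(z-o[2])/r[2]
def box(x0,x1,y0,y1,z0,z1): return np.array([[x,y,z] for x in(x0,x1) for y in(y0,y1) for z in(z0,z1)],float)
def place(B,p):
    c,s=np.cos(p[2]),np.sin(p[2]); return B@np.array([[c,s,0],[-s,c,0],[0,0,1]])+[p[0],p[1],0]
S=4
def render(n,boxes,p):
    im=np.zeros((384*S,512*S),np.uint8)
    for b in boxes:
        h=cv2.convexHull(((proj(n,place(b,p))+.5)*S).astype(np.float32))
        cv2.fillConvexPoly(im,np.round(h*16).astype(np.int32),1,shift=4)
    return im
def mask(n,l,near=None):
    r=bot.masks_of(n,l)
    if near is not None: r=[d for d in r if np.hypot(*(np.array(d["bbox"][:2])-near))<25]
    return r[0]["pixels"].astype(np.uint8) if r else None
def fit(boxes,M,p0):
    M={n:cv2.resize(m,None,fx=S,fy=S,interpolation=cv2.INTER_NEAREST) for n,m in M.items() if m is not None}
    def cost(q):
        p=[q[0],q[1],q[2]/100]; t=0
        for n,m in M.items():
            r=render(n,boxes,p); t+=1-(r&m).sum()/max(1,(r|m).sum())
        return t
    b=None
    for d in (0,.15,-.15):
        q0=np.array([p0[0],p0[1],100*(p0[2]+d)])
        r=minimize(cost,q0,method="Nelder-Mead",options=dict(initial_simplex=[q0,q0+[8,0,0],q0+[0,8,0],q0+[0,0,10]],xatol=.1,fatol=1e-4))
        if b is None or r.fun<b.fun: b=r
    return np.r_[b.x[:2],b.x[2]/100],b.fun
DOCK=[box(-82,82,-41,41,0,28),box(-90,-82,-41,41,0,95)]
TRAY=[box(-70,70,-30,30,8,58)]
OFF=[box(-45,45,-20,20,12,34)]
BOARD=[box(-100,100,-65,65,0,12)]
E
cat > a.py <<'E'
from h import *
bot.capture("top");bot.capture("side")
def go(l,boxes,near,z,yaw,extra=None):
    M={}
    for n in near:
        m=mask(n,l,near[n])
        if extra:
            e=mask(n,extra,near[n])
            if m is not None and e is not None: m=m|e
        M[n]=m
    p0=np.r_[unproj("top",near["top"],z)[:2],yaw]
    for ns in (["top"],["side"],list(near)):
        mm={n:M[n] for n in ns if n in M and M[n] is not None}
        if mm:
            p,c=fit(boxes,mm,p0); print(l,ns,np.round(p,3),round(c,3))
go("dock_a",DOCK+TRAY,dict(top=(366,246),side=(256,325)),28,0,"tray_a")
go("offcut",OFF,dict(top=(263,218),side=(241,215)),23,.15)
go("board",BOARD,dict(top=(266,213)),6,.35,"offcut")
for k in mask,:
    for l,z,nr in (("glue",80,(312,230)),("tin",50,(207,229))):
        nn={"glue":(250,232),"tin":(209,175)}[l]
        h=[box(0,0,0,0,0,0)]
        a=np.linspace(0,6.28,24); H=160 if l=="glue" else 100
        cyl=np.array([[24*np.cos(t),24*np.sin(t),zz] for t in a for zz in (0,H)])
        go(l,[cyl],dict(top=nr,side=nn),z,0)
for l in("dock_a","tray_a"): print(l,[(round(d["confidence"],2),np.round(d["bbox"])) for d in bot.masks_of("side",l)])
E
python3 a.py
```

```text
dock_a ['top'] [ 4.70917e+02 -3.25955e+02  1.60000e-02] 0.27
dock_a ['side'] [ 4.72391e+02 -3.29496e+02  1.20000e-02] 0.117
dock_a ['top', 'side'] [ 4.72055e+02 -3.28711e+02  9.00000e-03] 0.402
offcut ['side'] [ 5.54309e+02 -1.33500e+00  1.79000e-01] 0.413
offcut ['top', 'side'] [ 5.54309e+02 -1.33500e+00  1.79000e-01] 0.413
board ['top'] [ 5.76595e+02 -2.01770e+01  3.40000e-01] 0.202
board ['top'] [ 5.76595e+02 -2.01770e+01  3.40000e-01] 0.202
glue ['top'] [ 5.08664e+02 -1.53023e+02  9.60000e-02] 0.244
glue ['top', 'side'] [ 5.08664e+02 -1.53023e+02  9.60000e-02] 0.244
tin ['top'] [5.13345e+02 1.70355e+02 2.05000e-01] 0.102
tin ['side'] [5.17356e+02 1.78366e+02 2.49000e-01] 0.06
tin ['top', 'side'] [5.14775e+02 1.71807e+02 5.00000e-02] 0.224
dock_a [(0.82, array([253., 326., 115.,  78.])), (0.73, array([194., 164.,  56.,  37.]))]
tray_a [(0.88, array([258., 318.,  96.,  65.])), (0.7, array([195., 157.,  51.,  19.])), (0.48, array([250., 233.,  26.,  72.]))]
```

```bash
cat > ov.py <<'E'
from h import *
def ov(name,items,crops,imgs):
    out=[]
    for n,(x0,y0,w,h),s in crops:
        im=cv2.resize(imgs[n][y0:y0+h,x0:x0+w],None,fx=s,fy=s,interpolation=cv2.INTER_CUBIC)
        for B,p,col in items:
            for b in B:
                u=((proj(n,place(b,p))+.5-[x0,y0])*s)
                for i in range(8):
                    for j in range(i):
                        if bin(i^j).count("1")==1: cv2.line(im,*[tuple(int(v) for v in u[k]) for k in(i,j)],col,1)
        out.append(im)
    H=max(o.shape[0] for o in out)
    cv2.imwrite(name,np.hstack([cv2.copyMakeBorder(o,0,H-o.shape[0],0,4,cv2.BORDER_CONSTANT) for o in out]))
E
python3 - <<'E'
from ov import *
I={n:bot.capture(n) for n in("top","side")}
# offcut by colour
M={}
for n,(x0,y0,w,h) in dict(top=(250,195,30,45),side=(215,192,55,40)).items():
    im=I[n][y0:y0+h,x0:x0+w].astype(int); m=np.zeros((384,512),np.uint8)
    m[y0:y0+h,x0:x0+w]=(im[...,2]<140)&(im[...,2]>1.5*im[...,1]); M[n]=m; print(n,m.sum())
for k in(["top"],["side"],["top","side"]):
    p,c=fit(OFF,{n:M[n] for n in k},(554,-3,.18)); print(k,np.round(p,3),round(c,3))
b,c=fit(BOARD,{"top":mask("top","board",(266,213))|M["top"]},(576,-20,.34)); print(b,c)
d=(472,-328,.012)
ov("pics/ov1.png",[(DOCK,d,(0,255,0)),(TRAY,d,(0,0,255)),(OFF,p,(255,255,0)),(BOARD,b,(255,0,255))],
 [("top",(345,210,42,70),8),("top",(230,170,70,80),5)],I)
ov("pics/ov2.png",[(DOCK,d,(0,255,0)),(TRAY,d,(0,0,255)),(OFF,p,(255,255,0)),(BOARD,b,(255,0,255))],
 [("side",(185,275,135,95),3),("side",(195,185,120,70),3)],I)
E
```

```text
top 284
side 286
['top'] [ 5.54945e+02 -5.97300e+00  1.13000e-01] 0.256
['side'] [5.577e+02 1.266e+00 2.930e-01] 0.54
['top', 'side'] [ 5.54687e+02 -2.25600e+00  1.94000e-01] 0.809
[ 5.76176260e+02 -2.02330693e+01  3.44264983e-01] 0.04964368258859786
```

View pics/ov1.png

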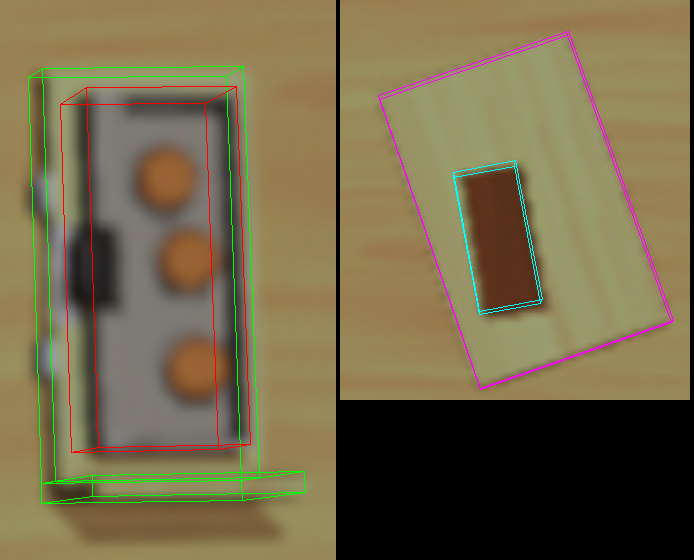

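View pics/ov2.png

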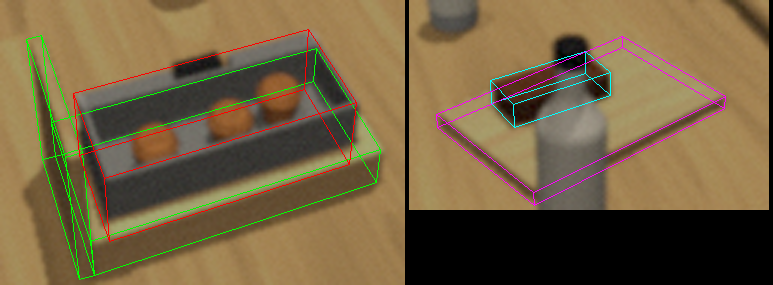

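Board fit is tight: centre (576,-20), yaw 0.344. The offcut reads about (555,-5), yaw 0.18, and dock/tray about (472,-329), yaw 0.01. I'll approach the offcut at height first.

>>> jog_arm([
  [0,0,0],
  [0.0505,-0.0459,0],
  [0.0505,-0.0459,0],
  [0.0505,-0.0459,0],
  [0.0505,-0.0459,0],
  [0.0505,-0.0459,0],
  [0.0505,-0.0459,0],
  [0.0505,-0.0459,0],
  [0.0505,-0.0459,0],
  [0.0505,-0.0459,0],
], twist=[9.9,0,0,0,0,0,0,0,0,0], jaw=0.09)

```text
time: 3.2
tool_pos: [524.3, -44.1, 226.9]
tcp_rot: [3.141, -0.001, 0.18]
contact_force: [1.1, -0.7, -0.1]
grip_width: 89.8
finger_force: 0.0
```

>>> jog_arm([
  [0.0372,-0.033,0],
  [0,0,0],
  [0,0,0.04],
  [0,0,0.04],
  [0,0,0.04],
  [0,0,0.04],
  [0,0,0.025],
  [0,0,0.015],
  [0,0,0.01],
  [0,0,0],
], twist=[0,0,0,0,0,0,0,0,0,0])

```text
time: 4.45
tool_pos: [553.9, -7.1, 16.7]
tcp_rot: [3.142, 0.0, 0.18]
contact_force: [1.3, -0.3, 0.1]
grip_width: 89.8
finger_force: 0.0
```

>>> jog_arm([
  [0,0,0],
  [0,0,0],
  [0,0,0],
  [0,0,0],
  [0,0,0],
  [0,0,0],
], twist=[0,0,0,0,0,0], jaw=0.03)

```text
time: 5.2
tool_pos: [553.9, -6.8, 16.7]
tcp_rot: [3.142, 0.0, 0.18]
contact_force: [-0.9, 0.2, -0.4]
grip_width: 39.7
finger_force: 30.0
```

>>> jog_arm([
  [0,0,-0.02],
  [0,0,-0.04],
  [-0.02,-0.0215,0],
  [-0.02,-0.0215,0],
  [-0.02,-0.0215,0],
  [-0.02,-0.0215,0],
  [-0.02,-0.0215,0],
  [-0.014,-0.0165,0],
  [0,0,0],
  [0,0,0],
], twist=[0,0,0,0,0,0,0,0,0,0])

```text
time: 6.45
tool_pos: [420.5, 94.6, 76.9]
tcp_rot: [3.141, -0.001, 0.18]
contact_force: [0.3, -0.8, -1.4]
grip_width: 40.0
finger_force: 30.0
```

>>> jog_arm([
  [0,0,0.025],
  [0,0,0.025],
  [0,0,0.01],
  [0,0,0.006],
  [0,0,0.003],
  [0,0,0.0015],
  [0,0,0],
], twist=[0,0,0,0,0,0,0])

```text
time: 7.32
tool_pos: [419.8, 94.8, 6.5]
tcp_rot: [3.141, -0.001, 0.18]
contact_force: [0.2, -1.0, -0.7]
grip_width: 39.7
finger_force: 30.0
```

>>> jog_arm([
  [0,0,0.001],
  [0,0,0.0007],
  [0,0,0],
], twist=[0,0,0])

```text
time: 7.7
tool_pos: [419.6, 94.8, 4.7]
tcp_rot: [3.141, -0.0, 0.18]
contact_force: [-0.9, 0.2, 3.2]
grip_width: 40.0
finger_force: 30.0
```

>>> jog_arm([
  [0,0,0],
  [0,0,0],
  [0,0,0],
  [0,0,0],
  [0,0,-0.02],
  [0,0,-0.05],
  [0,0,-0.06],
  [0,0,-0.06],
  [0,0,-0.055],
  [0,0,0],
], twist=[0,0,0,0,0,0,0,0,0,0], jaw=0.09)

```text
time: 8.95
tool_pos: [421.6, 94.9, 253.5]
tcp_rot: [3.14, -0.009, 0.18]
contact_force: [0.3, 0.4, -0.3]
grip_width: 90.1
finger_force: 0.0
```

```bash
python3 - <<'E'
from h import *
I={n:bot.capture(n) for n in("top","side")}
for n,nr in(("top",(366,244)),("side",(257,318))):
    rs=[d for d in bot.masks_of(n,"tray_a") if np.hypot(*(np.array(d["bbox"][:2])-nr))<25]
    for r in rs[:2]:
        p,c=fit(TRAY,{n:r["pixels"].astype(np.uint8)},(472,-328,.01)); print(n,round(r["confidence"],2),np.round(p,3),round(c,3))
    rs=[d for d in bot.masks_of(n,"dock_a") if np.hypot(*(np.array(d["bbox"][:2])-nr))<25]
    for r in rs[:2]:
        m=r["pixels"].astype(np.uint8); m=cv2.morphologyEx(m,cv2.MORPH_CLOSE,np.ones((25,25)))
        p,c=fit(DOCK,{n:m},(472,-328,.01)); print("dock",n,np.round(p,3),round(c,3))
g=I["top"].mean(2).astype(np.float32)
for x in (425,435,450,500,510,520):
    ys=np.arange(-290,-372,-2.); u=proj("top",np.c_[np.full(len(ys),x),ys,np.full(len(ys),58)]).astype(np.float32)
    print(x,cv2.remap(g,u[:,0],u[:,1],cv2.INTER_LINEAR).ravel().round().astype(int).tolist())
E
```

```text
top 0.59 [ 4.71597e+02 -3.29352e+02 -6.00000e-03] 0.228
dock top [ 4.69019e+02 -3.27794e+02  4.80000e-02] 0.705
side 0.86 [ 4.74276e+02 -3.20399e+02  1.00000e-02] 0.222
dock side [ 4.73014e+02 -3.30637e+02  3.40000e-02] 0.554
425 [133, 115, 92, 70, 73, 89, 107, 119, 124, 124, 124, 125, 124, 124, 124, 122, 119, 106, 95, 86, 84, 85, 88, 90, 92, 92, 91, 91, 89, 85, 74, 62, 54, 76, 100, 125, 131, 133, 129, 126, 124]
435 [130, 109, 83, 65, 70, 94, 111, 122, 124, 125, 124, 124, 124, 124, 123, 120, 115, 106, 99, 94, 95, 98, 101, 102, 103, 102, 102, 102, 98, 90, 72, 59, 51, 76, 101, 124, 132, 134, 129, 127, 126]
450 [127, 105, 75, 65, 67, 87, 103, 115, 118, 120, 121, 123, 124, 124, 124, 123, 123, 123, 123, 123, 123, 122, 122, 122, 121, 122, 123, 124, 121, 116, 92, 73, 61, 81, 107, 126, 133, 133, 130, 128, 128]
500 [127, 110, 79, 65, 70, 90, 110, 119, 123, 124, 121, 113, 102, 89, 81, 81, 85, 91, 95, 96, 96, 96, 96, 96, 103, 111, 118, 120, 120, 106, 89, 69, 72, 85, 110, 125, 131, 128, 125, 123, 122]
510 [129, 111, 83, 66, 76, 96, 117, 123, 125, 124, 121, 115, 106, 96, 89, 90, 94, 99, 101, 102, 102, 101, 101, 100, 102, 105, 111, 116, 117, 103, 85, 66, 68, 83, 106, 123, 129, 128, 124, 122, 121]
520 [124, 100, 74, 57, 74, 95, 118, 122, 125, 124, 124, 124, 123, 121, 118, 115, 113, 111, 110, 110, 111, 113, 116, 118, 120, 122, 123, 122, 119, 106, 88, 72, 72, 91, 110, 127, 130, 128, 125, 123, 123]
```

>>> jog_arm([
  [0,0,0],
  [-0.004,0.0471,0],
  [-0.004,0.0471,0],
  [-0.004,0.0471,0],
  [-0.004,0.0471,0],
  [-0.004,0.0471,0],
  [-0.004,0.0471,0],
  [-0.004,0.0471,0],
  [-0.004,0.0471,0],
  [0,0,0],
], twist=[0,0,0,0,0,0,0,0,0,9.6])

```text
time: 10.5
tool_pos: [455.2, -284.7, 248.2]
tcp_rot: [-3.141, 0.001, 0.006]
contact_force: [-0.2, 0.7, -1.0]
grip_width: 90.0
finger_force: 0.0
```

>>> jog_arm([
  [0.017,0.041,0],
  [0,0,0],
  [0,0,0.04],
  [0,0,0.04],
  [0,0,0.04],
  [0,0,0.03],
  [0,0,0.023],
  [0,0,0],
  [0,0,0],
], twist=[0,0,0,0,0,0,0,0,0])

```text
time: 11.62
tool_pos: [473.4, -322.4, 77.4]
tcp_rot: [3.141, -0.001, 0.013]
contact_force: [0.0, 0.1, 0.5]
grip_width: 90.1
finger_force: 0.0
```

```bash
python3 - <<'E'
from ov import *
I={n:bot.capture(n) for n in("top","side")}
d=(472,-329,.005)
ov("pics/n1.png",[(TRAY,d,(0,0,255))],[("side",(185,240,135,130),4)],I)
E
```

```text
(no output)
```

View pics/n1.png

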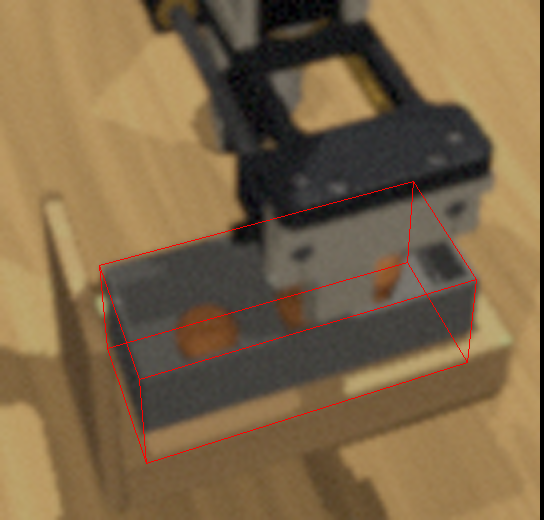

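The side view shows the tray matching the fitted outline, with the fingers either side of its middle. Descending with a small correction.

>>> jog_arm([
  [-0.001,0.0032,0],
  [0,0,0],
  [0,0,0.015],
  [0,0,0.015],
  [0,0,0.01],
  [0,0,0.005],
  [0,0,0],
], twist=[0,0,0,0,0,0,0])

```text
time: 12.6
tool_pos: [472.0, -325.5, 31.0]
tcp_rot: [-3.141, 0.001, 0.012]
contact_force: [-1.0, 0.1, 0.3]
grip_width: 90.0
finger_force: 0.0
```

>>> jog_arm([
  [0,0,0],
  [0,0.0012,0],
  [0,0.0012,0],
  [0,0.0011,0],
  [0,0,0],
  [0,0,0],
], twist=[0,0,0,0,0,0], jaw=0.05)

```text
time: 13.35
tool_pos: [472.4, -330.3, 32.3]
tcp_rot: [3.139, -0.001, 0.012]
contact_force: [-1.8, -4.4, 4.7]
grip_width: 59.0
finger_force: 30.0
```

>>> jog_arm([
  [0,0.001,0],
  [0,0,-0.002],
  [0,0,-0.003],
  [0,0,-0.004],
  [0,0,-0.004],
], twist=[0,0,0,0,0])

```text
time: 13.98
tool_pos: [471.9, -330.2, 44.5]
tcp_rot: [-3.141, 0.0, 0.012]
contact_force: [-0.8, -4.1, -6.1]
grip_width: 59.0
finger_force: 30.0
```

>>> jog_arm([
  [0,0,-0.006],
  [0,0,-0.01],
  [0,0,-0.015],
  [0,0,-0.02],
  [0,0,-0.02],
  [0,0,-0.015],
  [0,0,-0.01],
  [0,0,-0.005],
  [0,0,0],
], twist=[0,0,0,0,0,0,0,0,0])

```text
time: 15.1
tool_pos: [472.1, -330.1, 145.5]
tcp_rot: [-3.141, 0.0, 0.012]
contact_force: [0.5, 0.4, -3.0]
grip_width: 59.1
finger_force: 30.0
```

```bash
python3 - <<'E'
from ov import *
I={n:bot.capture(n) for n in("top","side")}
ov("pics/n2.png",[],[("side",(165,190,170,180),3)],I)
E
```

```text
(no output)
```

View pics/n2.png

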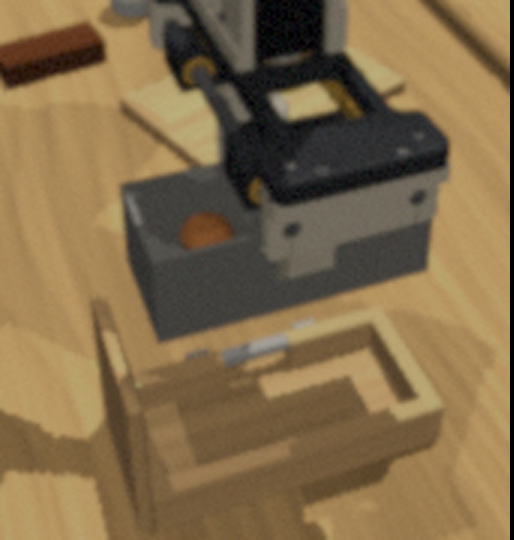

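Tray is clear of the dock, level and with a knob visible at (205,232 in crop). Lifting above the glue bottle and turning to the board's yaw.

>>> jog_arm([
  [0,0,-0.005],
  [0,0,-0.01],
  [0,0,-0.015],
  [0,0,-0.015],
  [0,0,-0.015],
  [0,0,-0.01],
  [0,0,-0.01],
  [0,0,-0.005],
  [0,0,0],
], twist=[-1,-2,-3,-4,-4,-3,-2,0,0])

```text
time: 16.32
tool_pos: [472.2, -330.2, 230.9]
tcp_rot: [3.141, -0.0, 0.344]
contact_force: [-0.0, 0.6, -2.9]
grip_width: 59.2
finger_force: 30.0
```

>>> jog_arm([
  [0.0037,-0.0047,0],
  [0.0074,-0.0094,0],
  [0.0112,-0.0141,0],
  [0.0149,-0.0188,0],
  [0.0182,-0.0231,0],
  [0.0182,-0.0231,0],
  [0.0182,-0.0231,0],
  [0.0182,-0.0231,0],
  [0.0182,-0.0231,0],
  [0.0182,-0.0231,0],
], twist=[0,0,0,0,0,0,0,0,0,0])

```text
time: 17.58
tool_pos: [547.5, -103.7, 230.5]
tcp_rot: [-3.141, -0.0, 0.345]
contact_force: [0.1, 0.4, -2.5]
grip_width: 59.4
finger_force: 30.0
```

>>> jog_arm([
  [0.0182,-0.0231,0],
  [0.0149,-0.0188,0],
  [0.0112,-0.0141,0],
  [0.0074,-0.0094,0],
  [0.0037,-0.0047,0],
  [0,0,0],
  [0,0,0],
], twist=[0,0,0,0,0,0,0])

```text
time: 18.45
tool_pos: [575.7, -22.0, 230.5]
tcp_rot: [3.141, 0.0, 0.343]
contact_force: [0.3, -0.6, -2.7]
grip_width: 59.1
finger_force: 30.0
```

>>> jog_arm([
  [0,-0.001,0.008],
  [0,0,0.016],
  [0,0,0.024],
  [0,0,0.028],
  [0,0,0.028],
  [0,0,0.028],
  [0,0,0.024],
  [0,0,0.016],
  [0,0,0.008],
  [0,0,0],
], twist=[0,0,0,0,0,0,0,0,0,0])

```text
time: 19.7
tool_pos: [575.5, -20.5, 50.4]
tcp_rot: [-3.142, 0.0, 0.344]
contact_force: [-0.5, -0.5, -2.6]
grip_width: 59.4
finger_force: 30.0
```

```bash
python3 - <<'E'
from ov import *
I={n:bot.capture(n) for n in("top","side")}
b=(576.2,-20.6,.344); z=bot.get_obs()["tool_pos"][2]-24.3; print(z)
T=[box(-70,70,-30,30,z,z+50)]
ov("pics/n3.png",[(BOARD,b,(255,0,255)),(T,b,(0,0,255))],[("top",(230,170,70,80),5),("side",(190,165,130,90),3)],I)
E
```

```text
26.98996893979255
```

View pics/n3.png

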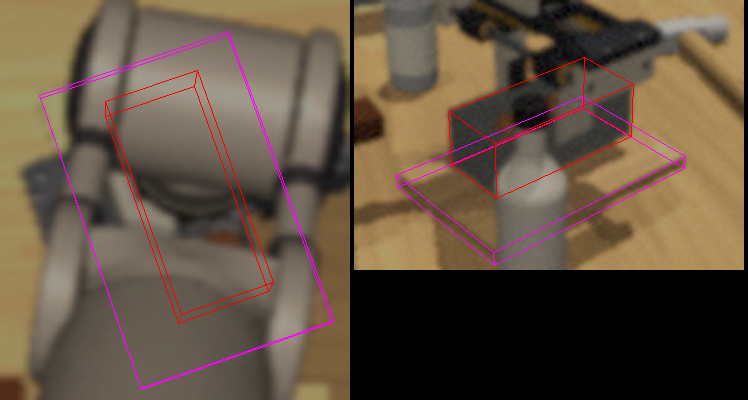

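The side view shows the tray matching its predicted outline, level and centred over the board. Lowering slowly.

>>> jog_arm([
  [0.0006,0,0.003],
  [0,0,0.003],
  [0,0,0.003],
  [0,0,0.002],
  [0,0,0.001],
  [0,0,0.001],
  [0,0,0.0005],
  [0,0,0],
], twist=[0,0,0,0,0,0,0,0])

```text
time: 20.8
tool_pos: [576.1, -20.3, 37.0]
tcp_rot: [3.141, -0.0, 0.344]
contact_force: [-0.3, 0.3, -2.7]
grip_width: 59.4
finger_force: 30.0
```

>>> jog_arm([
  [0,0,0.0005],
  [0,0,0.0005],
  [0,0,0.0003],
  [0,0,0],
], twist=[0,0,0,0])

```text
time: 21.3
tool_pos: [576.2, -20.3, 36.2]
tcp_rot: [3.141, -0.0, 0.344]
contact_force: [-2.3, -0.3, 5.6]
grip_width: 59.6
finger_force: 30.0
```

>>> jog_arm([
  [0,0,-0.0015],
  [0,-0.0015,0],
  [0,-0.0015,0],
  [0,0,0.0008],
  [0,0,0.0006],
  [0,0,0],
], twist=[0,0,0,0,0,0])

```text
time: 22.05
tool_pos: [575.0, -17.2, 36.3]
tcp_rot: [-3.141, -0.0, 0.344]
contact_force: [-3.3, 1.0, 4.6]
grip_width: 59.2
finger_force: 30.0
```

>>> jog_arm([
  [0,0,0],
  [0,0,0],
], twist=[0,0], jaw=0.063)

```text
time: 22.3
tool_pos: [575.1, -17.0, 35.9]
tcp_rot: [-3.141, -0.0, 0.344]
contact_force: [-1.9, 3.5, 2.5]
grip_width: 63.2
finger_force: 4.3
```

>>> jog_arm([
  [0,0,0],
  [0,0,0],
], twist=[0,0], jaw=0.067)

```text
time: 22.55
tool_pos: [575.2, -17.3, 35.9]
tcp_rot: [3.141, -0.0, 0.344]
contact_force: [-1.4, 3.7, 3.0]
grip_width: 66.6
finger_force: 1.8
```

>>> jog_arm([
  [0,0,0],
  [0,0,0],
  [0,0,0],
], twist=[0,0,0], jaw=0.09)

```text
time: 22.92
tool_pos: [575.2, -17.8, 35.7]
tcp_rot: [3.141, 0.0, 0.344]
contact_force: [0.2, 0.6, 0.6]
grip_width: 89.2
finger_force: 0.0
```

>>> jog_arm([
  [0,0,-0.01],
  [0,0,-0.02],
  [0,0,-0.03],
  [0,0,-0.04],
  [0,0,-0.05],
  [0,0,-0.04],
  [0,0,-0.02],
  [0,0,0],
], twist=[0,0,0,0,0,0,0,0])

```text
time: 23.92
tool_pos: [575.8, -17.6, 248.1]
tcp_rot: [3.139, -0.004, 0.344]
contact_force: [0.6, -0.4, -0.5]
grip_width: 90.0
finger_force: 0.0
```

>>> jog_arm([
  [-0.025,0.02,0],
  [-0.04,0.025,0],
  [-0.04,0.025,0],
  [-0.04,0.025,0],
  [-0.04,0.025,0],
  [-0.04,0.025,0],
  [-0.04,0.025,0],
  [-0.03,0.02,0],
  [0,0,0],
], twist=[0,0,0,0,0,0,0,0,0])

```text
time: 25.05
tool_pos: [359.8, -296.9, 244.7]
tcp_rot: [-3.14, 0.001, 0.34]
contact_force: [0.2, -0.0, 0.2]
grip_width: 90.1
finger_force: 0.0
```

```bash
python3 - <<'E'
from ov import *
I={n:bot.capture(n) for n in("top","side")}
b=(576.2,-20.6,.344)
T=[box(-70,70,-30,30,12,62)]
for n,nr in(("top",(268,210)),("side",(250,215))):
    m=mask(n,"tray_a",nr)
    if m is not None: print(n,fit(T,{n:m},b))
ov("pics/n4.png",[(BOARD,b,(255,0,255)),(T,b,(0,0,255))],[("top",(225,165,80,90),5),("side",(150,145,130,120),3)],I)
E
```

```text
top (array([ 5.74787303e+02, -1.93145451e+01,  3.64719348e-01]), np.float64(0.2245841628668679))
side (array([ 5.76845279e+02, -1.50382838e+01,  3.54130520e-01]), np.float64(0.42015392015392017))
```

View pics/n4.png

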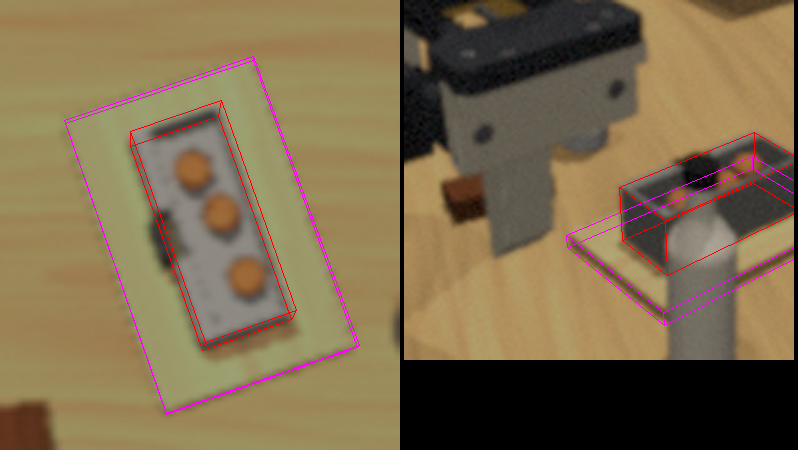

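The tray sits centred and aligned on the board with all three knobs in it and its tab sprung out. The offcut lies on the bench, lower left of the crop, and the gripper is clear.

```bash
python3 -c "
from plant import bot
print(bot.close_job())"
```

```text
the job is handed in; nothing more can be done
None
```

The job is handed in at about 25 s: the offcut is flat on the bare bench, and the knob tray stands level in the middle of the board, lined up to within about 2 mm and 1° by the top camera, with all three knobs in it and the gripper clear.

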